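# Clock the turntable spindle and hold its shaft collar on the flat

## Robot

A 6-joint arm with a two-finger parallel gripper is mounted at the origin on a cart in front of the work surface, level with it; the furniture and walls round the work are solid. World frame = base frame: x ahead of the robot, y to its left, z up, the work surface at z = 0. Lengths are in m, angles in degrees, forces in N, time in s.
With the tool pointing down it reaches from about 0.35 to 0.925 m from the base axis. Payload 6.4 kg.
Tool frame: the origin (TCP) lies at the very end of the fingers, on their centre line; the grasp point (between the pads) lies 19 mm behind it; z points along the fingers, y is the direction in which the jaws open and shut (so a half turn about z gives the same grasp; the last joint's range is limited). The gripper opens to 94 mm and grips with 3 to 60 N. Pads are 16 mm wide; open, the fingers measure 119 mm over their backs; the gripper's body (75 mm by 177 mm) begins 78 mm behind the grasp point.
Start: joints at [63.306, 14.043, 89.255, -0, 76.702, -9.975], TCP at [0.187, 0.623, 0.205] pointing down, gripper open.
Joint ranges: [-179.41, 179.41], [-58.25, 129.5], [7.25, 145.43], [-54.29, 234.29], [11.92, 165.04], [-157.13, 157.13]. Speed limits (degrees/s): [147.25, 147.25, 180, 180, 180, 180].

## Interface

Orientations are given as a 3x3 rotation matrix whose columns are the frame's x, y, z axes.
In Python, from bench import ctrl, viewer gives the robot as it stands.
- The arm moves only by the tool move_arm, never from a script. Its argument "commands" is a list of rows, each an object with "translation": the shift along the tool's x, y, z in cm, a list of three; "rot": the turn, a rotation vector about the tool's x, y, z in rad, a list of three; "hand": the closure in counts, from 0 (fully open) to 255 (shut). A call has 1 to 5 rows; each row shifts and turns the commanded pose from where the row before left it, along the tool's axes as they then stand; what a row does not reach is not made up. A row lasts 1/8 s, in which the tool goes at most 62.5 mm and 10.7 degrees, less where a joint would pass 70% of its speed; a pose out of reach is approached as far as the arm can. A call is refused whole if a number of a shift passes 6.25 or a number of a turn 0.188, either way. A call with a gripper value outside its range is refused whole. The fingers move at their own pace and stop on an object; the grip force is fixed at half the most. Time passes only in rows, so rows that do not move let the fingers close. It gives the time, the measured TCP pose, the force and the opening at its end, in the units of the state.
- ctrl.observe(): the state, without advancing time (a new reading comes with each control period).
- viewer.get_image(name): name is "scene" or "side" or "wrist"; returns a dict with "color" (384x512x3 uint8, red, green, blue), "range_z" (384x512 float32, m along the optical axis (not along the pixel's ray), 0 where there is no reading), "fx", "fy", "cx", "cy" (pixels), "rvec" (rotation vector, rad) and "tvec" (3), from world to camera coordinates, as OpenCV has them. Camera axes: x right, y down, z forward; pixel columns grow to the right and rows downward; lengths in m; the calibration is good to about 2 mm. The wrist camera is an equidistant fisheye: a pixel r from the principal point sees the ray r / f radians off the axis. A picture is of the moment at which its call begins.
- ctrl.hand_in(): hands the job in, once; it reports no verdict.
The state is a dict: "time_s": time; "qpos": joint angles; "joint_vel": joint speeds; "joint_efforts": joint torques, N m; "tool_pos": TCP position; "tcp_rot": TCP orientation; "force": force on the tool from outside, world axes, zero at the start; "torque": the same for the moment, N m; "width": opening from 0.0 (shut) to 1.0 (fully open).
Only numpy, scipy, OpenCV 4.12 (cv2) and the standard library are available. Lean on these libraries where they do the work, as an engineer would, in place of code of your own. Each camera call takes 0.05 s, during which the arm holds its last target. There are 200 camera calls.

## Task

The globe turntable's shaft collar is to be locked on, so first grip the spindle of the green drive unit with the fingers on its blue flat and turn it until the flat faces squarely the same way as the white wedge on the unit. Then slip the dark steel collar over the spindle with its set-screw on that flat, push it well down against the springy brass seat, and finish while still gripping the collar and holding it pressed down, set-screw towards the wedge, ready for someone to tighten the screw. Leave the two small glass jars and the tape roll where they are.

Things in the scene. Friction and masses are not known exactly. Their poses are not given: they have to be found in the camera images.
- drive_unit: Fixed drive unit: green housing 116 x 100 mm, 55 mm high, on a dark foot plate 150 x 120 x 8 mm, black motor stub at its back (+x). Origin on the spindle's axis at table height; z up; -x is the way the flat white wedge on the housing top points (wedge 34 to 56 mm from the axis).
- seat_axis (a point): Point on the spindle's axis at the height of the brass seat's upper face when unloaded, 75 mm above the table. Fixed to the drive unit, with the unit's axes (-x = the way the wedge points).
- spindle (a joint): Angle of the vertical steel spindle (rad, counter-clockwise from above); 0: flat faces the way the wedge points. Light friction (0.05 N m), stays where left, stops at +-3.1. Diameter 24 mm, one flat 7.5 mm from the axis (19.5 mm thick there). It ends 115 mm above the table (40 mm above the unloaded seat); its top 4 mm taper.
- spindle_flat: The blue flat on the spindle, 18 mm wide, running the whole height of the spindle; it turns with the spindle. Origin on the spindle's axis at table height; its -x axis is the outward normal of the flat, z is up.
- spring_seat (a joint): How far the brass seat (disc 55 mm in diameter round the spindle) is pressed down: 0 unloaded, 0.010 m fully down. It springs back: 3 N starts it, 13 N takes it fully down. At 0.010 its upper face is 65 mm above the table.
- collar_mid (a point): Centre of the loose dark steel collar, half-way up, on its bore's axis. 32 mm high, 48 mm in diameter, 0.10 to 0.20 kg, with two parallel outer flats 36 mm apart facing +y and -y for gripping. z up. D-shaped through bore, 26 mm in diameter, its flat 8.5 mm from the axis on the -x side. Starts standing on the table.
- set_screw (a point): Outer end of the collar's brass set-screw, on the collar's -x side, 26 mm from the bore's axis, half-way up; an orange mark on the top face lies above it. Same axes as the collar.
- ink_pot: Bystander: round glass ink pot with yellow lid, 52 mm in diameter, 40 mm high; origin under its centre.
- small_jar_1: Bystander: small glass jar with yellow lid, 36 mm in diameter, 48 mm high; origin under its centre.
- tape_roll: Bystander: teal roll of tape lying flat, 92 mm in diameter, 18 mm high; origin under its centre.
Mind the look-alikes: they are no part of the job. Leave any pink or red look-alike of the part that bears collar_mid alone.

How it is judged:
By the outcome, as a careful person would: the job done as asked, in the order asked, and still so for the second after the job is handed in, while the arm keeps its last pose, push and grip.
It also fails if it takes over 54 s, if anything falls off the work surface, if the arm or the gripper's body presses on something with over 40 N, if the wrist force passes 120 N, or if a joint passes its speed limit or range.

## Working session

There is one attempt and no reset: what is moved stays moved. The work goes in short steps, Python scripts to look and compute and a tool call to move; the robot and the scene stay as the last step left them, time stands still between calls to the robot, and variables do not carry over. Pictures are saved under pics/ and viewed, about 8 in all and at most 12, crops included, and the job is handed in when it is done.

Besides the shell and the picture viewer there is one more tool, called after "Emit:" as a command line: name --argument value ..., lists and objects as JSON in quotes. move_arm: Moves the arm, as the interface text tells. Its arguments: {"type":"object","properties":{"commands":{"type":"array","items":{"type":"object","properties":{"translation":{"type":"array","items":{"type":"number"}},"rot":{"type":"array","items":{"type":"number"}},"hand":{"type":"number"}}}}},"required":["commands"]}

```bash
mkdir -p pics; ls; cat > h.py <<'E'
import numpy as np, cv2
from bench import ctrl, viewer
def get(n): return viewer.get_image(n)
def save(im,f,crop=None,k=1):
    c=im["color"]
    if crop: x0,y0,x1,y1=crop; c=c[y0:y1,x0:x1]
    c=cv2.resize(c,None,fx=k,fy=k,interpolation=cv2.INTER_CUBIC)
    cv2.imwrite("pics/"+f,c[:,:,::-1])
def world(im,u,v,z=None,wrist=False):
    R=cv2.Rodrigues(np.array(im["rvec"],float))[0]; t=np.array(im["tvec"],float).ravel()
    a=np.array([(u-im["cx"])/im["fx"],(v-im["cy"])/im["fy"]])
    if wrist:
        r=np.hypot(*a); d=np.array([*(a/max(r,1e-9)*np.sin(r)),np.cos(r)])
    else: d=np.array([*a,1.])
    C=-R.T@t; D=R.T@d
    if z is None:
        s=im["range_z"][int(round(v)),int(round(u))]/d[2]
    else: s=(z-C[2])/D[2]
    return C+s*D
E
python3 - <<'E'
from h import *
a=get("scene");b=get("side")
np.savez("i0.npz",**{k+"_"+n:v for n,i in (("a",a),("b",b)) for k,v in i.items()})
save(a,"scene0.png",k=1.56);save(b,"side0.png",k=1.56)
print(ctrl.observe())
E
```

```text
pics
{'time_s': 0.1, 'qpos': array([ 6.33065378e+01,  1.40806619e+01,  8.93135043e+01, -7.19557879e-04,
        7.67034376e+01, -9.97593240e+00]), 'joint_vel': array([ 0.01496897, -0.15996525, -0.09591879, -0.06870108, -0.14174589,
       -0.00378923]), 'joint_efforts': array([ 5.14424198e-05, -4.16914916e+01, -3.15524697e+01,  6.86372467e-02,
        3.10278742e-02, -8.35133528e-05]), 'tool_pos': array([0.18674459, 0.62205658, 0.20449098]), 'tcp_rot': array([[-9.57735258e-01,  2.87650145e-01, -7.54325067e-04],
       [ 2.87650995e-01,  9.57734082e-01, -1.52744221e-03],
       [ 2.83073854e-04, -1.67986761e-03, -9.99998549e-01]]), 'force': array([ 0.74673559, -0.20483625, -0.19975511]), 'torque': array([ 0.0149586 ,  0.00675811, -0.03893709]), 'width': 1.0035685882899972}
```

View pics/scene0.png

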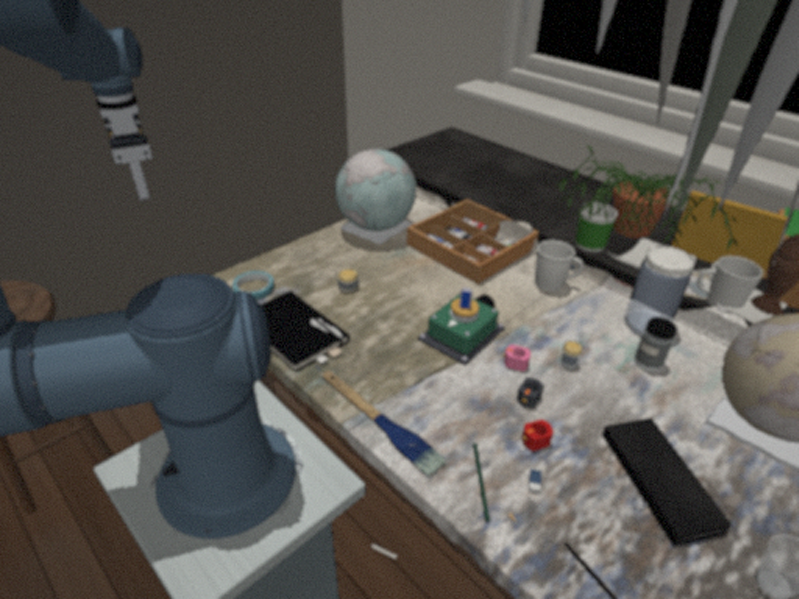

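View pics/side0.png

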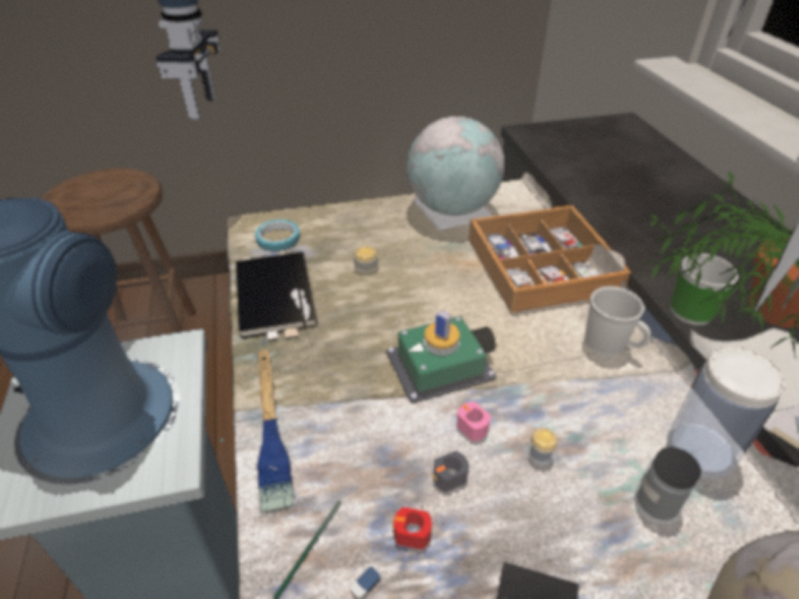

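The scene shows the green unit at (462,325) in scene and (441,355) in side, with the wedge pointing left in side. Three collars could be meant: dark at scene (530,391) / side (451,471), pink at side (473,422) and red at side (412,529). Only the dark one is dark steel with an orange mark, so that is the one. I'll confirm it in an enlarged crop.

```bash
python3 - <<'E'
from h import *
d=np.load("i0.npz")
A={k[:-2]:d[k] for k in d.files if k.endswith("_a")};B={k[:-2]:d[k] for k in d.files if k.endswith("_b")}
s=1.5625
for n,i,u,v in [("collar",B,451,471),("collar",A,530,391),("pink",B,473,422),("spindle",B,441,325),("spindle",A,466,297),("seat",B,430,345),("jar",B,543,440),("jar2",B,366,255),("tape",B,262,238),("wedge",B,416,349),("red",B,412,520)]:
    print(n,world(i,u/s,v/s).round(3))
b=B["color"][190:350,230:370]; 
cv2.imwrite("pics/crop0.png",cv2.resize(b,None,fx=4.2,fy=3.7,interpolation=cv2.INTER_CUBIC)[:,:,::-1])
E
```

```text
collar [ 0.489 -0.216 -0.002]
collar [ 0.476 -0.23   0.03 ]
pink [ 0.546 -0.145 -0.   ]
spindle [ 0.526 -0.027  0.096]
spindle [ 0.526 -0.027  0.102]
seat [ 0.51  -0.026  0.055]
jar [ 0.615 -0.227  0.044]
jar2 [0.461 0.257 0.035]
tape [0.266 0.41  0.003]
wedge [ 0.486 -0.032  0.058]
red [ 0.416 -0.281  0.013]
```

View pics/crop0.png

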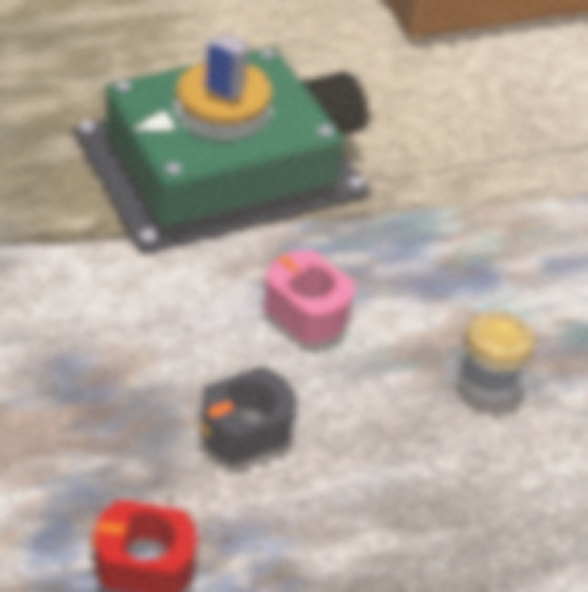

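The crop confirms the dark steel collar at crop (248,417), with its orange mark and brass screw on the left. The blue flat on the spindle faces left and towards the camera. I'll move over the area for a wrist view.

Emit:
move_arm --commands '[{"translation": [-3.7, -4.65, -0.35]}, {"translation": [-3.7, -4.65, -0.35]}, {"translation": [-3.7, -4.65, -0.35]}, {"translation": [-3.7, -4.65, -0.35]}, {"translation": [-3.7, -4.65, -0.35]}]'

```text
invalid input
```

Emit:
move_arm --commands '[{"translation": [-3.7, -4.65, -0.35]}, {"translation": [-3.7, -4.65, -0.35]}, {"translation": [-3.7, -4.65, -0.35]}, {"translation": [-3.7, -4.65, -0.35]}, {"translation": [-3.7, -4.65, -0.35]}]'

```text
invalid input
```

Emit:
move_arm --commands '[{"translation": [-3.7, -4.65, -0.35]}, {"translation": [-3.7, -4.65, -0.35]}, {"translation": [-3.7, -4.65, -0.35]}, {"translation": [0, 0, 0]}]'

```text
invalid input
```

```bash
python3 - <<'E'
from h import *
w=get("wrist"); o=ctrl.observe(); print(o["time_s"],o["tool_pos"],o["qpos"].round(1))
R=cv2.Rodrigues(np.array(w["rvec"]))[0]; C=-R.T@np.array(w["tvec"]).ravel()
T=o["tcp_rot"]; print("cam in tool",(T.T@(C-o["tool_pos"])).round(3),"\n",(T.T@R.T).round(2),w["fx"],w["cx"],w["cy"])
np.savez("w1.npz",**w); save(w,"w1.png",k=1.56)
E
```

```text
0.15 [0.18678038 0.62212433 0.20462861] [ 63.3  14.1  89.3   0.   76.7 -10. ]
cam in tool [ 0.083 -0.    -0.179] 
 [[-0.   -0.96 -0.28]
 [ 1.   -0.    0.  ]
 [-0.   -0.28  0.96]] 297.3186396354542 252.90563574614018 190.7422907855923
```

View pics/w1.png

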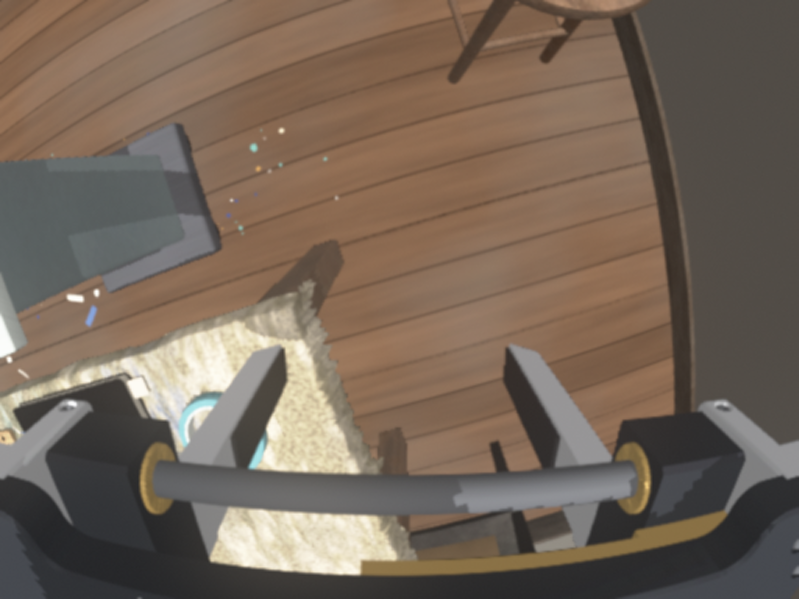

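The wrist picture (4 viewed so far) was taken at the start pose and shows only floor, because the moves were refused. Each row evidently needs all three fields.

Emit:
move_arm --commands '[{"translation": [-3.7, -4.65, -0.35], "rot": [0, 0, 0], "hand": 0}, {"translation": [-3.7, -4.65, -0.35], "rot": [0, 0, 0], "hand": 0}, {"translation": [-3.7, -4.65, -0.35], "rot": [0, 0, 0], "hand": 0}, {"translation": [-3.7, -4.65, -0.35], "rot": [0, 0, 0], "hand": 0}, {"translation": [-3.7, -4.65, -0.35], "rot": [0, 0, 0], "hand": 0}]'

```text
time_s: 0.78
tool_pos: [0.2975, 0.3449, 0.2229]
tcp_rot: [[-0.958, 0.287, 0.0], [0.287, 0.958, -0.0], [-0.0, -0.0, -1.0]]
force: [1.1, 0.1, 0.6]
width: 1.0
```

Emit:
move_arm --commands '[{"translation": [-3.7, -4.65, -0.35], "rot": [0, 0, 0], "hand": 0}, {"translation": [-3.7, -4.65, -0.35], "rot": [0, 0, 0], "hand": 0}, {"translation": [-3.7, -4.65, -0.35], "rot": [0, 0, 0], "hand": 0}, {"translation": [-3.7, -4.65, -0.35], "rot": [0, 0, 0], "hand": 0}, {"translation": [-3.7, -4.65, -0.35], "rot": [0, 0, 0], "hand": 0}]'

```text
time_s: 1.4
tool_pos: [0.4078, 0.0689, 0.2406]
tcp_rot: [[-0.958, 0.288, 0.001], [0.288, 0.958, 0.0], [-0.001, 0.0, -1.0]]
force: [2.0, 0.4, 0.3]
width: 1.001
```

Emit:
move_arm --commands '[{"translation": [-3.7, -4.65, -0.35], "rot": [0, 0, 0], "hand": 0}, {"translation": [-3.7, -4.65, -0.35], "rot": [0, 0, 0], "hand": 0}, {"translation": [-3.7, -4.65, -0.35], "rot": [0, 0, 0], "hand": 0}, {"translation": [0, 0, 0], "rot": [0, 0, 0], "hand": 0}]'

```text
time_s: 1.9
tool_pos: [0.4743, -0.0978, 0.2508]
tcp_rot: [[-0.956, 0.292, -0.001], [0.292, 0.956, 0.0], [0.001, -0.0, -1.0]]
force: [-0.5, 0.1, -0.0]
width: 1.002
```

```bash
python3 - <<'E'
from h import *
w=get("wrist"); o=ctrl.observe(); print(o["time_s"],o["tool_pos"],o["qpos"].round(1),o["joint_vel"].round(1))
np.savez("w1.npz",**w); save(w,"w2.png",k=1.56)
E
```

```text
1.95 [ 0.47368782 -0.09596667  0.25050791] [-24.9 -11.1 110.2   0.   81.  -98.1] [ 2.7 -1.8  1.8  0.2  0.1  0.2]
```

View pics/w2.png

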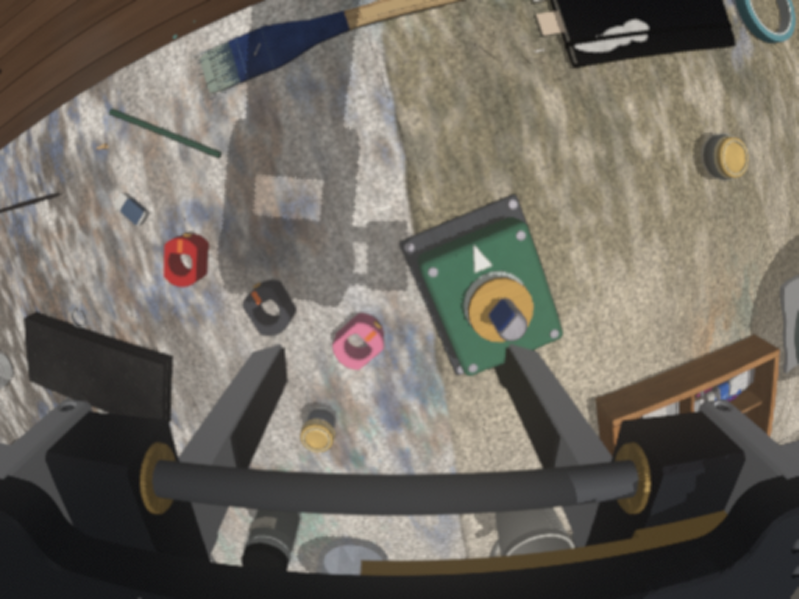

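Wrist view: unit with wedge at (482,258), seat (500,308), spindle top (515,327) with its dark blue flat on the upper left of the top; dark collar at (270,307) with the orange mark at (256,297). I'll enlarge to measure.

```bash
python3 - <<'E'
from h import *
w=np.load("w1.npz"); save(w,"w2c.png",(150,118,370,248),3.6)
E
```

```text
(no output)
```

View pics/w2c.png

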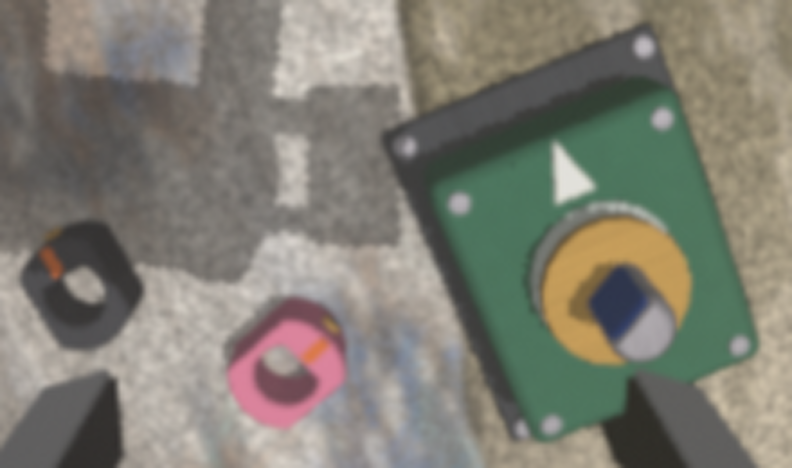

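```bash
python3 - <<'E'
from h import *
w=np.load("w1.npz")
P=lambda u,v,z: world(w,150+u/3.6-.36,118+v/3.6-.36,z,True)
pr=lambda n,p: print(n,p.round(4))
for z in (.055,.063):
    H=[P(*q,z) for q in [(459,203),(662,118),(740,345),(551,425)]]
    print("housing c",np.mean(H,0).round(4),[np.degrees(np.arctan2(*(b-a)[1::-1])).round(1) for a,b in [(H[0],H[1]),(H[3],H[2]),(H[3],H[0]),(H[2],H[1])]],[np.linalg.norm(b-a).round(4) for a,b in [(H[0],H[1]),(H[3],H[2]),(H[3],H[0]),(H[2],H[1])]])
    t=P(555,142,z); b=(P(557,206,z)+P(596,185,z))/2; pr("wedge",t);print(np.degrees(np.arctan2(*(t-b)[1::-1])),np.linalg.norm(t-b))
q=[P(405,147,.009),P(643,46,.009)];print("plate",[x.round(4) for x in q],np.degrees(np.arctan2(*(q[1]-q[0])[1::-1])))
for n,u,v in [("L",540,290),("R",691,290),("T",616,215),("B",616,366),("c",616,290)]: pr("seat"+n,P(u,v,.075))
a,b=P(588,301,.075),P(622,265,.075); c,d=P(612,340,.113),P(650,301,.113)
for x,y in((a,b),(c,d)):
  pr("flat",(x+y)/2);print(np.linalg.norm(x-y),np.degrees(np.arctan2(*(y-x)[1::-1])))
pr("spTop",P(643,330,.115))
m=[P(45,252,.032),P(57,277,.032)];pr("m",m[0]);pr("m",m[1]);print(np.degrees(np.arctan2(*(m[0]-m[1])[1::-1])))
for q in [(77,285),(80,290)]: pr("hole",P(*q,.032))
# collar top points by depth
rz=w["range_z"]; 
pts=[]
for v in range(170,222):
  for u in range(150,195):
    p=world(w,u,v,None,True)
    if .027<p[2]<.037: pts.append(p[:2])
pts=np.array(pts,np.float32);print(len(pts),cv2.minAreaRect(pts),pts.min(0),pts.max(0))
E
```

```text
housing c [ 0.5314 -0.0241  0.055 ] [np.float64(96.6), np.float64(96.6), np.float64(-173.6), np.float64(-173.3)] [np.float64(0.0802), np.float64(0.0807), np.float64(0.0961), np.float64(0.0961)]
wedge [ 0.4766 -0.0301  0.055 ]
-172.9804120403807 0.021464056180985774
housing c [ 0.5285 -0.0251  0.063 ] [np.float64(96.6), np.float64(96.6), np.float64(-173.6), np.float64(-173.3)] [np.float64(0.0785), np.float64(0.0789), np.float64(0.0941), np.float64(0.094)]
wedge [ 0.4749 -0.0311  0.063 ]
-172.9804120403807 0.021005613795892473
plate [array([ 0.4713, -0.0832,  0.009 ]), array([0.4588, 0.0202, 0.009 ])] 96.91620386080909
seatL [ 0.5217 -0.0508  0.075 ]
seatR [0.5381 0.0022 0.075 ]
seatT [ 0.5032 -0.0182  0.075 ]
seatB [ 0.5582 -0.0309  0.075 ]
seatc [ 0.5298 -0.0245  0.075 ]
flat [ 0.5261 -0.0278  0.075 ]
0.017589786204747687 122.05179311169918
flat [ 0.5269 -0.0274  0.113 ]
0.017539831997806794 121.47920689957363
spTop [ 0.5304 -0.0245  0.115 ]
m [ 0.4646 -0.2312  0.032 ]
m [ 0.4758 -0.2302  0.032 ]
-175.14009311599622
hole [ 0.4813 -0.2234  0.032 ]
hole [ 0.4837 -0.2229  0.032 ]
522 ((0.4849640429019928, -0.22684308886528015), (0.048541441559791565, 0.03683117777109146), 12.515527725219727) [ 0.46075717 -0.24692062] [ 0.5094718  -0.20586655]
```

Measured values:
- Spindle axis is about (0.5305, -0.0245).
- Wedge direction is -173.3°, and the flat normal is -148.2°, so the spindle must turn 25° clockwise.
- Collar is at (0.485, -0.227) with yaw 12.5°.

Next I align the jaws with the flat's normal (yaw 31.8°) above the spindle.

Emit:
move_arm --commands '[{"translation": [0, 0, 0], "rot": [0, 0, 0.18], "hand": 0}, {"translation": [0, 0, 0], "rot": [0, 0, 0.18], "hand": 0}, {"translation": [0, 0, 0], "rot": [0, 0, 0.18], "hand": 0}, {"translation": [0, 0, 0], "rot": [0, 0, 0.18], "hand": 0}, {"translation": [0, 0, 0], "rot": [0, 0, 0], "hand": 0}]'

```text
time_s: 2.58
tool_pos: [0.4733, -0.0934, 0.2508]
tcp_rot: [[-0.534, 0.846, -0.0], [0.846, 0.534, 0.0], [0.0, -0.0, -1.0]]
force: [-0.6, -0.6, -0.1]
width: 0.999
```

Emit:
move_arm --commands '[{"translation": [1.06, 2.95, 2.3], "rot": [0, 0, 0], "hand": 0}, {"translation": [1.06, 2.95, 2.3], "rot": [0, 0, 0], "hand": 0}, {"translation": [1.06, 2.95, 2.3], "rot": [0, 0, 0], "hand": 0}, {"translation": [0, 0, 0], "rot": [0, 0, 0], "hand": 0}, {"translation": [0, 0, 0], "rot": [0, 0, 0], "hand": 0}]'

```text
time_s: 3.2
tool_pos: [0.5318, -0.0208, 0.1825]
tcp_rot: [[-0.532, 0.847, 0.0], [0.847, 0.532, -0.0], [-0.001, 0.0, -1.0]]
force: [0.2, -1.2, 0.2]
width: 0.998
```

```bash
cat >> h.py <<'E'
def goal(x,y,z,yaw):
    """remaining move: translation (tool axes, cm) and turn about tool z (rad)"""
    o=ctrl.observe(); T=o["tcp_rot"]; a=np.arctan2(T[1,1],T[0,1])
    d=(np.radians(yaw)-a+np.pi)%(2*np.pi)-np.pi
    print("t",round(o["time_s"],2),"pos",o["tool_pos"].round(4),"yaw",np.degrees(a).round(2),"F",o["force"].round(1),"w",round(o["width"]*94,1))
    print("move cm",(T.T@(np.array([x,y,z])-o["tool_pos"])*100).round(2),"rotz",-d.round(4))
E
python3 - <<'E'
from h import *
goal(.5324,-.0233,.082,31.8)
w=get("wrist"); np.savez("w3.npz",**w); save(w,"w3.png",(210,130,350,250),4.5)
E
```

```text
t 3.2 pos [ 0.5318 -0.0208  0.1825] yaw 32.15 F [ 0.2 -1.2  0.2] w 93.8
move cm [-0.24 -0.08 10.05] rotz 0.0062
```

View pics/w3.png

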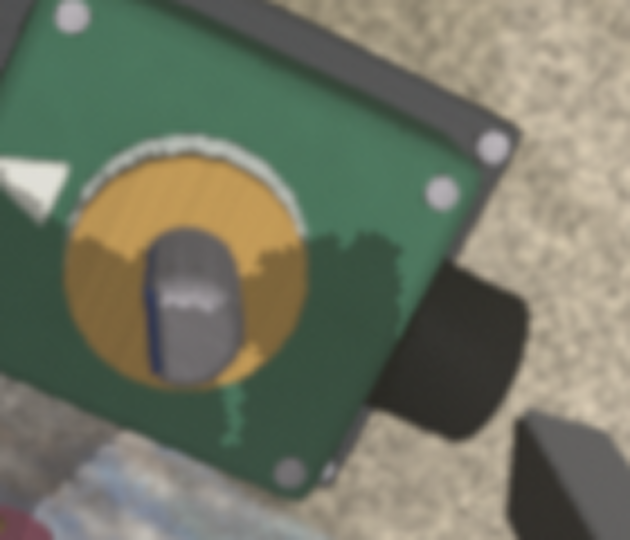

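The flat (thin blue strip at crop (153,320)) stands square to the jaw direction. I'll check the axis from the seat disc at crop (186,272).

```bash
python3 - <<'E'
from h import *
w=np.load("w3.npz")
P=lambda u,v,z: world(w,210+u/4.5-.39,130+v/4.5-.39,z,True).round(4)
L,R,T,B=P(65,272,.075),P(308,272,.075),P(186,155,.075),P(186,390,.075)
print((L+R)/2,(T+B)/2,np.linalg.norm(L-R),np.linalg.norm(T-B))
L,R=P(158,380,.113),P(242,335,.113);print("top",L,R)
E
```

```text
[ 0.5307  -0.02285  0.075  ] [ 0.53105 -0.0236   0.075  ] 0.05432504026689713 0.054770156107135586
top [ 0.532  -0.0352  0.113 ] [ 0.541  -0.0184  0.113 ]
```

Emit:
move_arm --commands '[{"translation": [-0.24, -0.08, 3.3], "rot": [0, 0, 0.006], "hand": 0}, {"translation": [0, 0, 3.3], "rot": [0, 0, 0], "hand": 0}, {"translation": [0, 0, 3.3], "rot": [0, 0, 0], "hand": 0}, {"translation": [0, 0, 0], "rot": [0, 0, 0], "hand": 0}, {"translation": [0, 0, 0], "rot": [0, 0, 0], "hand": 0}]'

```text
time_s: 3.88
tool_pos: [0.5336, -0.0241, 0.0849]
tcp_rot: [[-0.525, 0.851, 0.003], [0.851, 0.525, -0.001], [-0.002, 0.002, -1.0]]
force: [0.6, -0.1, -0.0]
width: 1.0
```

```bash
python3 - <<'E'
from h import *
goal(.5324,-.0233,.082,31.8)
E
```

```text
t 3.88 pos [ 0.5336 -0.0241  0.0849] yaw 31.66 F [ 0.6 -0.1 -0. ] w 94.0
move cm [ 0.13 -0.07  0.29] rotz -0.0024
```

Emit:
move_arm --commands '[{"translation": [0.13, -0.05, 0.2], "rot": [0, 0, 0], "hand": 120}, {"translation": [0, 0, 0], "rot": [0, 0, 0], "hand": 180}, {"translation": [0, 0, 0], "rot": [0, 0, 0], "hand": 255}, {"translation": [0, 0, 0], "rot": [0, 0, 0], "hand": 255}, {"translation": [0, 0, 0], "rot": [0, 0, 0], "hand": 255}]'

```text
time_s: 4.5
tool_pos: [0.5314, -0.0225, 0.081]
tcp_rot: [[-0.525, 0.851, -0.0], [0.851, 0.525, -0.0], [0.0, -0.0, -1.0]]
force: [0.8, 0.4, -0.6]
width: 0.505
```

Emit:
move_arm --commands '[{"translation": [0, 0, 0], "rot": [0, 0, 0], "hand": 255}, {"translation": [0, 0, 0], "rot": [0, 0, 0], "hand": 255}]'

```text
time_s: 4.75
tool_pos: [0.5314, -0.0225, 0.0809]
tcp_rot: [[-0.525, 0.851, -0.0], [0.851, 0.525, 0.0], [0.0, -0.0, -1.0]]
force: [-1.0, -0.2, -0.6]
width: 0.291
```

```bash
python3 - <<'E'
from h import *
goal(.533,-.0235,.082,6.65); print(ctrl.observe()["torque"])
E
```

```text
t 4.75 pos [ 0.5314 -0.0225  0.0809] yaw 31.68 F [-1.  -0.2 -0.6] w 27.4
move cm [-0.17  0.08 -0.11] rotz 0.4369
[-0.02792808  0.04805208  0.02680982]
```

Emit:
move_arm --commands '[{"translation": [0, 0, 0], "rot": [0, 0, 0], "hand": 255}, {"translation": [0, 0, 0], "rot": [0, 0, 0], "hand": 255}, {"translation": [0, 0, 0], "rot": [0, 0, 0], "hand": 255}]'

```text
time_s: 5.12
tool_pos: [0.5324, -0.022, 0.081]
tcp_rot: [[-0.525, 0.851, 0.003], [0.851, 0.525, 0.001], [-0.0, 0.003, -1.0]]
force: [5.1, 2.5, -3.2]
width: 0.202
```

```bash
python3 - <<'E'
from h import *
goal(.533,-.0235,.082,6.65); print(ctrl.observe()["torque"])
E
```

```text
t 5.12 pos [ 0.5324 -0.022   0.081 ] yaw 31.66 F [ 5.1  2.5 -3.2] w 19.0
move cm [-0.16 -0.03 -0.1 ] rotz 0.4365
[ 0.37337535 -0.66159336 -0.02363749]
```

The width of 19 mm shows the jaws square on the flat. Now I turn the spindle 25° clockwise.

Emit:
move_arm --commands '[{"translation": [-0.05, 0.05, 0], "rot": [0, 0, 0.11], "hand": 255}, {"translation": [-0.05, 0, 0], "rot": [0, 0, 0.11], "hand": 255}, {"translation": [0, 0, 0], "rot": [0, 0, 0.11], "hand": 255}, {"translation": [0, 0, 0], "rot": [0, 0, 0.107], "hand": 255}, {"translation": [0, 0, 0], "rot": [0, 0, 0], "hand": 255}]'

```text
time_s: 5.75
tool_pos: [0.5332, -0.0226, 0.081]
tcp_rot: [[-0.115, 0.993, 0.002], [0.993, 0.115, 0.001], [0.001, 0.003, -1.0]]
force: [4.4, 2.6, -2.7]
width: 0.208
```

Emit:
move_arm --commands '[{"translation": [0, 0, 0], "rot": [0, 0, 0], "hand": 255}, {"translation": [0, 0, 0], "rot": [0, 0, 0], "hand": 255}]'

```text
time_s: 6.0
tool_pos: [0.5332, -0.0226, 0.081]
tcp_rot: [[-0.116, 0.993, 0.003], [0.993, 0.116, 0.001], [0.001, 0.003, -1.0]]
force: [5.0, 2.3, -2.7]
width: 0.208
```

```bash
python3 - <<'E'
from h import *
goal(.533,-.0235,.082,6.65); print(ctrl.observe()["torque"])
E
```

```text
t 6.0 pos [ 0.5332 -0.0226  0.081 ] yaw 6.64 F [ 5.   2.3 -2.7] w 19.6
move cm [-0.09 -0.03 -0.1 ] rotz -0.0002
[ 0.358705   -0.63537398 -0.02112835]
```

Emit:
move_arm --commands '[{"translation": [0, 0, 0], "rot": [0, 0, 0], "hand": 0}, {"translation": [0, 0, 0], "rot": [0, 0, 0], "hand": 0}, {"translation": [0, 0, 0], "rot": [0, 0, 0], "hand": 0}, {"translation": [0, 0, 0], "rot": [0, 0, 0], "hand": 0}, {"translation": [0, 0, 0], "rot": [0, 0, 0], "hand": 0}]'

```text
time_s: 6.62
tool_pos: [0.5323, -0.0232, 0.081]
tcp_rot: [[-0.116, 0.993, -0.0], [0.993, 0.116, -0.0], [-0.0, -0.0, -1.0]]
force: [0.9, 0.5, -0.1]
width: 0.702
```

Emit:
move_arm --commands '[{"translation": [0, 0, -4.5], "rot": [0, 0, 0], "hand": 0}, {"translation": [0, 0, -4.5], "rot": [0, 0, 0], "hand": 0}, {"translation": [0, 0, -4], "rot": [0, 0, 0], "hand": 0}, {"translation": [0, 0, -4], "rot": [0, 0, 0], "hand": 0}, {"translation": [0, 0, 0], "rot": [0, 0, 0], "hand": 0}]'

```text
time_s: 7.25
tool_pos: [0.5343, -0.0236, 0.2549]
tcp_rot: [[-0.116, 0.993, 0.007], [0.993, 0.116, -0.002], [-0.003, 0.007, -1.0]]
force: [0.3, -0.1, -0.5]
width: 1.001
```

```bash
python3 - <<'E'
from h import *
goal(.485,-.2268,.12,102.5)
E
```

```text
t 7.25 pos [ 0.5343 -0.0236  0.2549] yaw 6.65 F [ 0.3 -0.1 -0.5] w 94.1
move cm [-19.58  -7.34  13.49] rotz -1.6729
```

```bash
python3 - <<'E'
from h import *
w=get("wrist"); np.savez("w4.npz",**w); save(w,"w4.png",(160,120,330,248),4.5)
E
```

```text
(no output)
```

View pics/w4.png

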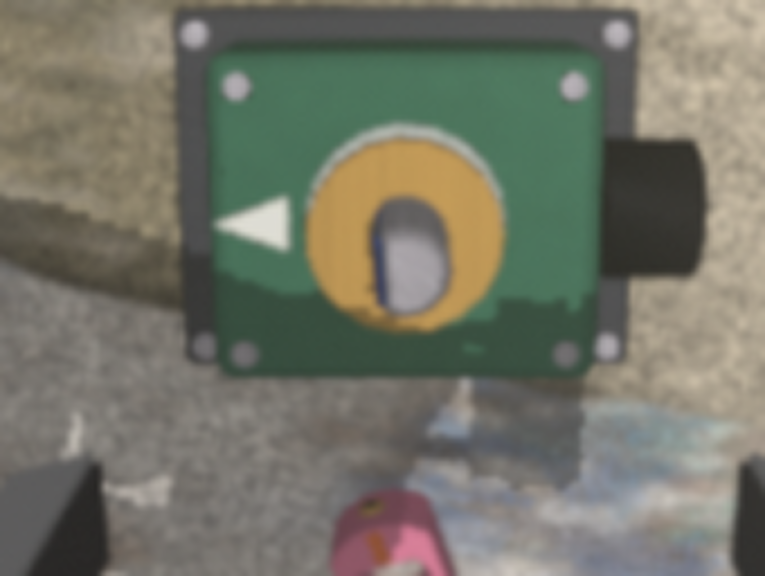

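The flat (blue strip at crop (380,270)) now faces the wedge (255,222) squarely. On to the collar.

Emit:
move_arm --commands '[{"translation": [0, 0, 0], "rot": [0, 0, 0.163], "hand": 0}, {"translation": [0, 0, 0], "rot": [0, 0, 0.163], "hand": 0}, {"translation": [0, 0, 0], "rot": [0, 0, 0.163], "hand": 0}, {"translation": [0, 0, 0], "rot": [0, 0, 0.163], "hand": 0}, {"translation": [0, 0, 0], "rot": [0, 0, 0.163], "hand": 0}]'

```text
time_s: 7.92
tool_pos: [0.5312, -0.0229, 0.2483]
tcp_rot: [[0.648, 0.762, -0.004], [0.762, -0.648, 0.001], [-0.002, -0.004, -1.0]]
force: [0.3, -0.2, -0.3]
width: 1.0
```

Emit:
move_arm --commands '[{"translation": [0, 0, 0], "rot": [0, 0, 0.163], "hand": 0}, {"translation": [0, 0, 0], "rot": [0, 0, 0.163], "hand": 0}, {"translation": [0, 0, 0], "rot": [0, 0, 0.163], "hand": 0}, {"translation": [0, 0, 0], "rot": [0, 0, 0.163], "hand": 0}, {"translation": [0, 0, 0], "rot": [0, 0, 0], "hand": 0}]'

```text
time_s: 8.55
tool_pos: [0.5313, -0.0229, 0.2488]
tcp_rot: [[0.976, 0.22, -0.003], [0.22, -0.976, 0.001], [-0.003, -0.002, -1.0]]
force: [-0.4, 1.2, 0.2]
width: 0.997
```

```bash
python3 - <<'E'
from h import *
goal(.485,-.2268,.15,-77.5)
w=np.load("w4.npz")
P=lambda u,v,z: world(w,160+u/4.5-.39,120+v/4.5-.39,z,True)
print("axis",(P(306,235,.075)+P(505,235,.075))/2,(P(405,138,.075)+P(405,332,.075))/2)
f=P(386,305,.112)-P(383,250,.112);print("flat dir",np.degrees(np.arctan2(*f[1::-1])))
h=P(574,86,.056)-P(236,86,.056);g=P(566,354,.056)-P(245,354,.056)
print([np.degrees(np.arctan2(*q[1::-1])) for q in(h,g)], "c",np.mean([P(u,v,.056) for u,v in[(574,86),(236,86),(566,354),(245,354)]],0))
E
```

```text
t 8.55 pos [ 0.5313 -0.0229  0.2488] yaw -77.3 F [-0.4  1.2  0.2] w 93.7
move cm [-8.97 18.89  9.88] rotz 0.0036
axis [ 0.53142561 -0.02318249  0.075     ] [ 0.53134571 -0.0236966   0.075     ]
flat dir -80.73964766145436
[np.float64(6.520443277469025), np.float64(6.521884352230315)] c [ 0.53134014 -0.02388221  0.056     ]
```

Emit:
move_arm --commands '[{"translation": [-2.24, 4.72, 2.4], "rot": [0, 0, 0], "hand": 0}, {"translation": [-2.24, 4.72, 2.4], "rot": [0, 0, 0], "hand": 0}, {"translation": [-2.24, 4.72, 2.4], "rot": [0, 0, 0], "hand": 0}, {"translation": [-2.24, 4.72, 2.4], "rot": [0, 0, 0], "hand": 0}, {"translation": [0, 0, 0], "rot": [0, 0, 0], "hand": 0}]'

```text
time_s: 9.18
tool_pos: [0.4835, -0.2283, 0.1517]
tcp_rot: [[0.976, 0.216, -0.005], [0.216, -0.976, 0.003], [-0.004, -0.004, -1.0]]
force: [0.7, -0.0, -0.4]
width: 1.001
```

Emit:
move_arm --commands '[{"translation": [0, 0, 0], "rot": [0, 0, 0], "hand": 0}, {"translation": [0, 0, 0], "rot": [0, 0, 0], "hand": 0}]'

```text
time_s: 9.43
tool_pos: [0.4867, -0.2259, 0.1556]
tcp_rot: [[0.975, 0.221, 0.001], [0.221, -0.975, -0.0], [0.001, 0.001, -1.0]]
force: [0.0, 0.3, -0.3]
width: 1.0
```

```bash
python3 - <<'E'
from h import *
goal(.485,-.2268,.006,-77.5)
w=get("wrist"); np.savez("w5.npz",**w); save(w,"w5.png",(150,120,330,255),4.4)
C=np.array([[world(w,u,v,None,True) for u in range(512)] for v in range(384)])
m=(abs(C[...,2]-.032)<.004)&(np.hypot(C[...,0]-.485,C[...,1]+.227)<.035)
print(m.sum(),cv2.minAreaRect(C[m][:,:2].astype(np.float32)))
E
```

```text
t 9.43 pos [ 0.4867 -0.2259  0.1556] yaw -77.26 F [ 0.   0.3 -0.3] w 94.0
move cm [-0.2   0.04 14.96] rotz 0.0042
939 ((0.4858378767967224, -0.22651426494121552), (0.04751604422926903, 0.03580082207918167), 10.116971969604492)
```

View pics/w5.png

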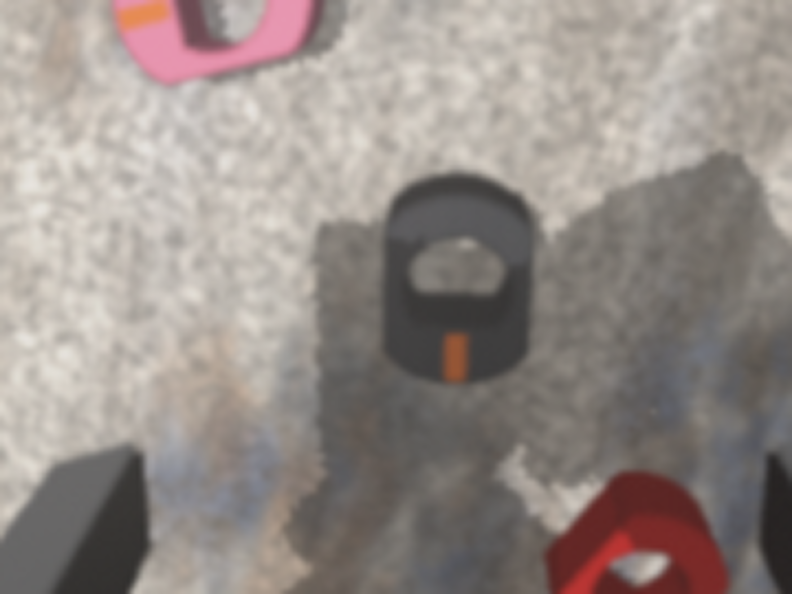

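The dark collar at crop (458,275) sits square in the jaws, and the red one at (640,545) is clear of the right finger. Descending.

Emit:
move_arm --commands '[{"translation": [-0.1, 0.05, 4], "rot": [0, 0, 0], "hand": 0}, {"translation": [0, 0, 4], "rot": [0, 0, 0], "hand": 0}, {"translation": [0, 0, 4], "rot": [0, 0, 0], "hand": 0}, {"translation": [0, 0, 2], "rot": [0, 0, 0], "hand": 0}, {"translation": [0, 0, 0], "rot": [0, 0, 0], "hand": 0}]'

```text
time_s: 10.1
tool_pos: [0.4846, -0.2261, 0.0139]
tcp_rot: [[0.976, 0.22, -0.002], [0.22, -0.976, 0.002], [-0.002, -0.002, -1.0]]
force: [0.3, 0.3, -0.1]
width: 0.999
```

```bash
python3 - <<'E'
from h import *
goal(.4857,-.2266,.006,-77.5)
E
```

```text
t 10.1 pos [ 0.4846 -0.2261  0.0139] yaw -77.3 F [ 0.3  0.3 -0.1] w 93.9
move cm [0.1  0.08 0.79] rotz 0.0035
```

Emit:
move_arm --commands '[{"translation": [0.05, 0.05, 0.75], "rot": [0, 0, 0], "hand": 100}, {"translation": [0, 0, 0], "rot": [0, 0, 0], "hand": 150}, {"translation": [0, 0, 0], "rot": [0, 0, 0], "hand": 200}, {"translation": [0, 0, 0], "rot": [0, 0, 0], "hand": 255}, {"translation": [0, 0, 0], "rot": [0, 0, 0], "hand": 255}]'

```text
time_s: 10.72
tool_pos: [0.4859, -0.2281, 0.0077]
tcp_rot: [[0.976, 0.218, 0.0], [0.218, -0.976, -0.0], [0.0, 0.0, -1.0]]
force: [0.3, 0.2, 0.3]
width: 0.502
```

Emit:
move_arm --commands '[{"translation": [0, 0, 0], "rot": [0, 0, 0], "hand": 255}, {"translation": [0, 0, 0], "rot": [0, 0, 0], "hand": 255}, {"translation": [0, 0, 0], "rot": [0, 0, 0], "hand": 255}, {"translation": [0, 0, 0], "rot": [0, 0, 0], "hand": 255}]'

```text
time_s: 11.22
tool_pos: [0.4857, -0.2279, 0.0075]
tcp_rot: [[0.976, 0.218, -0.0], [0.218, -0.976, 0.0], [-0.0, -0.0, -1.0]]
force: [-1.2, 1.2, 2.4]
width: 0.382
```

```bash
python3 - <<'E'
from h import *
goal(.4857,-.2266,.006,-77.5)
E
```

```text
t 11.22 pos [ 0.4857 -0.2279  0.0075] yaw -77.41 F [-1.2  1.2  2.4] w 35.9
move cm [ 0.03 -0.13  0.15] rotz 0.0016
```

Emit:
move_arm --commands '[{"translation": [0, 0, -1], "rot": [0, 0, 0], "hand": 255}, {"translation": [0, 0, -5], "rot": [0, 0, 0], "hand": 255}, {"translation": [0, 0, -5], "rot": [0, 0, 0], "hand": 255}, {"translation": [0, 0, -5], "rot": [0, 0, 0.105], "hand": 255}, {"translation": [0, 0, 0], "rot": [0, 0, 0], "hand": 255}]'

```text
time_s: 11.85
tool_pos: [0.4883, -0.2299, 0.1728]
tcp_rot: [[0.993, 0.115, 0.008], [0.115, -0.993, -0.006], [0.007, 0.007, -1.0]]
force: [0.2, -0.4, -2.0]
width: 0.381
```

```bash
python3 - <<'E'
from h import *
goal(.531,-.0236,.16,-83.45)
E
```

```text
t 11.85 pos [ 0.4883 -0.2299  0.1728] yaw -83.42 F [ 0.2 -0.4 -2. ] w 35.8
move cm [  6.6  -20.01   1.19] rotz 0.0005
```

Emit:
move_arm --commands '[{"translation": [1.6, -5, 0], "rot": [0, 0, 0], "hand": 255}, {"translation": [1.6, -5, 0], "rot": [0, 0, 0], "hand": 255}, {"translation": [1.6, -5, 0], "rot": [0, 0, 0], "hand": 255}, {"translation": [1.6, -5, 0], "rot": [0, 0, 0], "hand": 255}, {"translation": [0, 0, 0], "rot": [0, 0, 0], "hand": 255}]'

```text
time_s: 12.48
tool_pos: [0.5255, -0.019, 0.1658]
tcp_rot: [[0.993, 0.12, -0.003], [0.12, -0.993, 0.001], [-0.003, -0.001, -1.0]]
force: [0.2, -1.0, -1.8]
width: 0.38
```

Emit:
move_arm --commands '[{"translation": [0, 0, 0], "rot": [0, 0, 0], "hand": 255}, {"translation": [0, 0, 0], "rot": [0, 0, 0], "hand": 255}]'

```text
time_s: 12.72
tool_pos: [0.526, -0.0231, 0.1669]
tcp_rot: [[0.994, 0.113, -0.001], [0.113, -0.994, -0.0], [-0.001, -0.0, -1.0]]
force: [-1.1, -0.1, -1.8]
width: 0.378
```

```bash
python3 - <<'E'
from h import *
goal(.531,-.0236,.135,-83.45)
o=ctrl.observe();T=o["tcp_rot"];p=o["tool_pos"]
w=get("wrist"); np.savez("w6.npz",**w); save(w,"w6.png",(120,150,392,354),2.9)
C=np.array([[world(w,u,v,None,True) for u in range(512)] for v in range(384)])
L=(C-p)@T
m=(abs(-L[...,2]-.0245)<.004)&(np.hypot(L[...,0],L[...,1])<.032)
q=L[m];print(m.sum(),cv2.minAreaRect(q[:,:2].astype(np.float32)),q.min(0),q.max(0))
E
```

```text
t 12.72 pos [ 0.526  -0.0231  0.1669] yaw -83.51 F [-1.1 -0.1 -1.8] w 35.6
move cm [0.49 0.11 3.19] rotz -0.0011
3169 ((0.0023927451111376286, -0.0028298944234848022), (0.047675490379333496, 0.05444325879216194), 28.067161560058594) [-0.02330674 -0.02980299 -0.02847948] [ 0.02469354  0.03002327 -0.02050456]
```

View pics/w6.png

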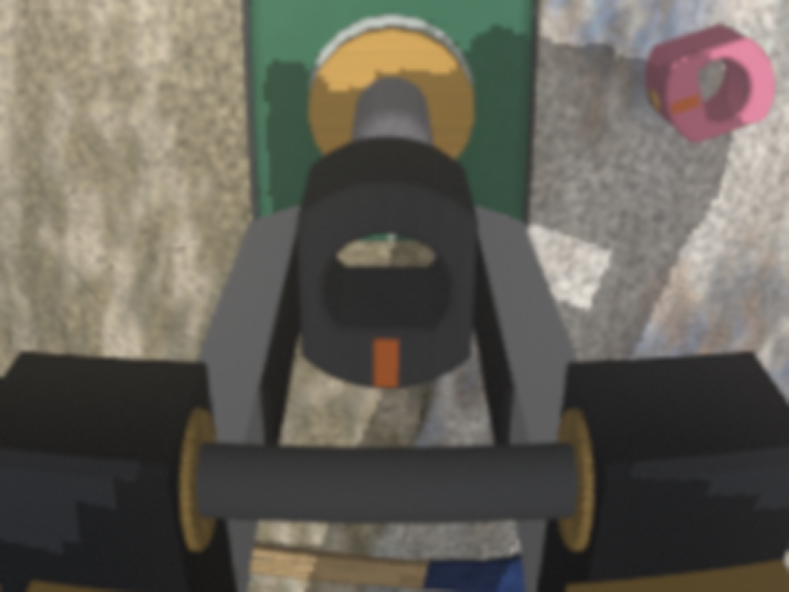

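Collar held with its orange mark at crop (386,362) towards the wedge side. I'll compare the axis from the seat's rim (309 to 475, far edge row 27) with the collar in the same picture.

```bash
python3 - <<'E'
from h import *
w=np.load("w6.npz")
P=lambda u,v,z: world(w,120+u/2.9-.33,150+v/2.9-.33,z,True)
o=ctrl.observe();T=o["tcp_rot"];p=o["tool_pos"];print(p)
t=lambda q:((q-p)@T*1000).round(2)
l,r,f=P(309,105,.075),P(475,105,.075),P(392,27,.075)
print("seat L R far (tool mm)",t(l),t(r),t(f),"mid",t((l+r)/2),((l+r)/2).round(4))
zt=p[2]+.0245
print("collar mark",t(P(386,339,zt)),t(P(386,387,zt)),"sides",t(P(302,240,zt)),t(P(474,240,zt)), "back top",t(P(388,183,zt)))
E
```

```text
[ 0.5261479  -0.02313932  0.16710697]
seat L R far (tool mm) [  7.51 -25.18  92.1 ] [ 7.52 29.07 92.1 ] [33.3   1.89 92.09] mid [ 7.52  1.94 92.1 ] [ 0.5338 -0.0242  0.075 ]
collar mark [-10.13   0.09 -24.49] [-22.25   0.08 -24.49] sides [ 12.43 -16.41 -24.51] [ 12.44  17.37 -24.51] back top [ 24.48   0.47 -24.52]
```

Emit:
move_arm --commands '[{"translation": [0.23, 0.05, 1], "rot": [0, 0, 0], "hand": 255}, {"translation": [0.23, 0.05, 1.5], "rot": [0, 0, 0], "hand": 255}, {"translation": [0, 0, 1.4], "rot": [0, 0, 0], "hand": 255}, {"translation": [0, 0, 0], "rot": [0, 0, 0], "hand": 255}, {"translation": [0, 0, 0], "rot": [0, 0, 0], "hand": 255}]'

```text
time_s: 13.4
tool_pos: [0.5312, -0.0224, 0.1285]
tcp_rot: [[0.993, 0.115, 0.0], [0.115, -0.993, -0.0], [0.0, 0.0, -1.0]]
force: [-0.9, -0.5, -1.5]
width: 0.381
```

```bash
python3 - <<'E'
from h import *
goal(.5307,-.0238,.12,-83.45)
E
```

```text
t 13.4 pos [ 0.5312 -0.0224  0.1285] yaw -83.42 F [-0.9 -0.5 -1.5] w 35.8
move cm [-0.07  0.13  0.85] rotz 0.0006
```

Emit:
move_arm --commands '[{"translation": [-0.04, 0.1, 0.2], "rot": [0, 0, 0], "hand": 255}, {"translation": [0, 0, 0.2], "rot": [0, 0, 0], "hand": 255}, {"translation": [0, 0, 0], "rot": [0, 0, 0], "hand": 255}, {"translation": [0, 0, 0], "rot": [0, 0, 0], "hand": 255}]'

```text
time_s: 13.9
tool_pos: [0.5309, -0.0235, 0.1246]
tcp_rot: [[0.993, 0.115, 0.0], [0.115, -0.993, -0.0], [0.0, 0.0, -1.0]]
force: [0.1, -0.3, -1.5]
width: 0.385
```

Emit:
move_arm --commands '[{"translation": [0, 0, 0.2], "rot": [0, 0, 0], "hand": 255}, {"translation": [0, 0, 0.2], "rot": [0, 0, 0], "hand": 255}, {"translation": [0, 0, 0], "rot": [0, 0, 0], "hand": 255}]'

```text
time_s: 14.28
tool_pos: [0.5306, -0.0234, 0.1202]
tcp_rot: [[0.993, 0.115, -0.001], [0.115, -0.993, 0.0], [-0.001, -0.0, -1.0]]
force: [-0.2, 0.1, -1.5]
width: 0.38
```

```bash
python3 - <<'E'
from h import *
goal(.5307,-.0238,.12,-83.45);print(ctrl.observe()["torque"])
E
```

```text
t 14.28 pos [ 0.5306 -0.0234  0.1202] yaw -83.42 F [-0.2  0.1 -1.5] w 35.8
move cm [0.   0.04 0.02] rotz 0.0005
[-0.01054344  0.16694613  0.01345955]
```

Bottom edge is already 2 mm past the spindle's tip with no force. Continuing in small steps.

Emit:
move_arm --commands '[{"translation": [0, 0, 0.2], "rot": [0, 0, 0], "hand": 255}, {"translation": [0, 0, 0.2], "rot": [0, 0, 0], "hand": 255}, {"translation": [0, 0, 0.2], "rot": [0, 0, 0], "hand": 255}, {"translation": [0, 0, 0], "rot": [0, 0, 0], "hand": 255}]'

```text
time_s: 14.78
tool_pos: [0.5307, -0.0234, 0.1142]
tcp_rot: [[0.993, 0.115, -0.0], [0.115, -0.993, 0.0], [-0.0, -0.0, -1.0]]
force: [0.6, -0.1, -1.0]
width: 0.381
```

```bash
python3 - <<'E'
from h import *
goal(.5307,-.0238,.0725,-83.45);print(ctrl.observe()["torque"])
E
```

```text
t 14.78 pos [ 0.5307 -0.0234  0.1142] yaw -83.42 F [ 0.6 -0.1 -1. ] w 35.8
move cm [0.   0.04 4.17] rotz 0.0005
[-0.01483313  0.1574649  -0.01218285]
```

It is past the taper and free. Down to just above the seat.

Emit:
move_arm --commands '[{"translation": [0, 0, 0.5], "rot": [0, 0, 0], "hand": 255}, {"translation": [0, 0, 0.7], "rot": [0, 0, 0], "hand": 255}, {"translation": [0, 0, 0.7], "rot": [0, 0, 0], "hand": 255}, {"translation": [0, 0, 0.7], "rot": [0, 0, 0], "hand": 255}, {"translation": [0, 0, 0], "rot": [0, 0, 0], "hand": 255}]'

```text
time_s: 15.4
tool_pos: [0.5305, -0.0234, 0.0877]
tcp_rot: [[0.993, 0.115, -0.001], [0.115, -0.993, 0.0], [-0.001, -0.0, -1.0]]
force: [-0.0, 0.5, -1.4]
width: 0.378
```

```bash
python3 - <<'E'
from h import *
goal(.5307,-.0238,.0725,-83.45);print(ctrl.observe()["torque"])
E
```

```text
t 15.4 pos [ 0.5305 -0.0234  0.0877] yaw -83.42 F [-0.   0.5 -1.4] w 35.5
move cm [0.02 0.04 1.52] rotz 0.0004
[ 0.00890822  0.16612427 -0.04690904]
```

Emit:
move_arm --commands '[{"translation": [0, 0, 0.4], "rot": [0, 0, 0], "hand": 255}, {"translation": [0, 0, 0.3], "rot": [0, 0, 0], "hand": 255}, {"translation": [0, 0, 0.3], "rot": [0, 0, 0], "hand": 255}, {"translation": [0, 0, 0.2], "rot": [0, 0, 0], "hand": 255}, {"translation": [0, 0, 0], "rot": [0, 0, 0], "hand": 255}]'

```text
time_s: 16.02
tool_pos: [0.531, -0.0235, 0.0771]
tcp_rot: [[0.993, 0.115, -0.0], [0.115, -0.993, 0.0], [-0.0, -0.0, -1.0]]
force: [-3.3, 0.5, 6.3]
width: 0.382
```

```bash
python3 - <<'E'
from h import *
goal(.5307,-.0238,.0725,-83.45);print(ctrl.observe()["torque"])
E
```

```text
t 16.02 pos [ 0.531  -0.0235  0.0771] yaw -83.42 F [-3.3  0.5  6.3] w 35.9
move cm [-0.03  0.03  0.46] rotz 0.0005
[ 0.21788829  0.884364   -0.02705093]
```

Emit:
move_arm --commands '[{"translation": [0, 0, 0.2], "rot": [0, 0, 0], "hand": 255}, {"translation": [0, 0, 0.2], "rot": [0, 0, 0], "hand": 255}, {"translation": [0, 0, 0.1], "rot": [0, 0, 0], "hand": 255}, {"translation": [0, 0, 0], "rot": [0, 0, 0], "hand": 255}, {"translation": [0, 0, 0], "rot": [0, 0, 0], "hand": 255}]'

```text
time_s: 16.65
tool_pos: [0.5311, -0.0235, 0.0729]
tcp_rot: [[0.993, 0.115, -0.0], [0.115, -0.993, -0.0], [-0.0, 0.0, -1.0]]
force: [-5.6, 0.4, 10.0]
width: 0.381
```

```bash
python3 - <<'E'
from h import *
goal(.5307,-.0238,.0725,-83.45);print(ctrl.observe()["torque"])
w=get("wrist"); np.savez("w7.npz",**w); save(w,"w7.png",(120,150,392,354),2.9)
o=ctrl.observe();T=o["tcp_rot"];p=o["tool_pos"]
C=np.array([[world(w,u,v,None,True) for u in range(150,362)] for v in range(150,320)])
L=(C-p)@T
m=(abs(-L[...,2]-.0245)<.006)&(abs(L[...,1])<.014)&(abs(L[...,0])<.026)
print("collar top z",np.median(C[m][:,2]),"above tcp",-np.median(L[m][:,2]))
E
```

```text
t 16.65 pos [ 0.5311 -0.0235  0.0729] yaw -83.41 F [-5.6  0.4 10. ] w 35.8
move cm [-0.05  0.02  0.04] rotz 0.0006
[ 0.30147009  1.21422453 -0.02336981]
collar top z 0.09682187282700484 above tcp 0.02389446634906702
```

View pics/w7.png

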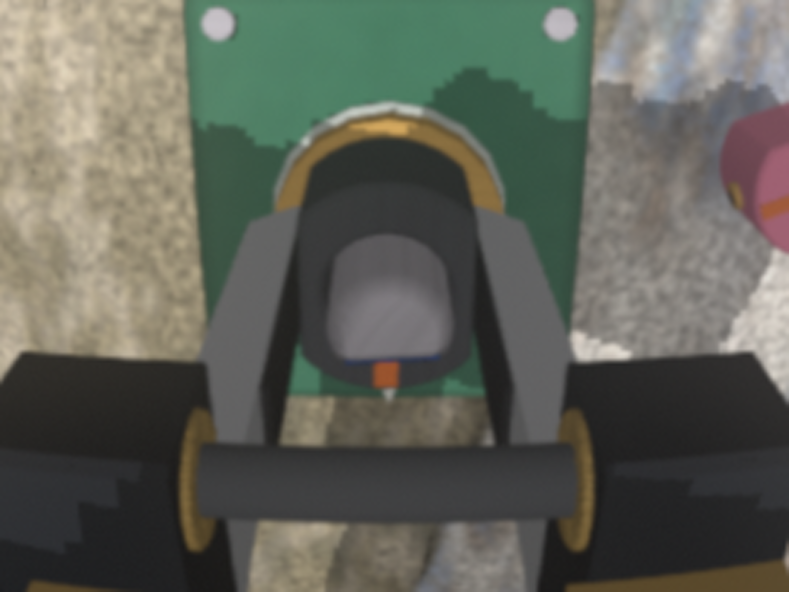

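The spindle passes through the bore, its flat at crop row 358 faces the orange mark (386,375), and the wedge tip (388,395) lies just beyond in line. A last small press with slight relief of the side load, then a check and hand-in.

Emit:
move_arm --commands '[{"translation": [-0.05, 0, 0.1], "rot": [0, 0, 0], "hand": 255}, {"translation": [0, 0, 0], "rot": [0, 0, 0], "hand": 255}, {"translation": [0, 0, 0], "rot": [0, 0, 0], "hand": 255}, {"translation": [0, 0, 0], "rot": [0, 0, 0], "hand": 255}]'

```text
time_s: 17.2
tool_pos: [0.5311, -0.0235, 0.0725]
tcp_rot: [[0.993, 0.115, 0.001], [0.115, -0.993, 0.0], [0.001, 0.0, -1.0]]
force: [-5.5, 0.8, 11.8]
width: 0.383
```

```bash
python3 - <<'E'
from h import *
goal(.5307,-.0238,.0725,-83.45);print(ctrl.observe()["torque"])
f=ctrl.observe()["force"][2]; w=ctrl.observe()["width"]*94
if 8<f<25 and 34<w<38: print(ctrl.hand_in())
E
```

```text
t 17.2 pos [ 0.5311 -0.0235  0.0725] yaw -83.42 F [-5.5  0.8 11.8] w 36.0
move cm [-0.04  0.02 -0.  ] rotz 0.0006
[0.38471881 1.23653259 0.00299969]
the job is handed in; nothing more can be done
None
```

The job is done and handed in at 17.2 s. I gripped the spindle on its blue flat and turned it 25° clockwise to face the wedge. Then I slid the dark collar over it with its set-screw towards the wedge. It is pressed down on the brass seat and still gripped.

**Last checks:**
- **Press:** about 13 N on the seat with the collar's weight allowed for. The gripper height puts the seat at or very near its full 10 mm of travel.
- **Grip:** the opening is 36.0 mm, matching the collar's two flats. By depth, the collar sits in the fingers within about 1 mm of where I gripped it.
- **Alignment:** the gripper is within about 0.1° of the unit's measured direction. The last picture shows the flat, the orange mark and the wedge tip in line.

**Disagreements:**
- After the turn, one rough image reading put the flat about 3° off. The gripper's angle said square, and the collar went on freely.
- A side force of about 5.5 N remained on the tool, and a small nudge did not remove it.

The jars, the tape roll and the pink and red look-alikes were not touched.

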